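# Seat a piston in the bench diameter gauge

## Robot

A 6-joint arm with a two-finger parallel gripper is mounted at the origin on the work surface. World frame = base frame: x ahead of the robot, y to its left, z up, the work surface at z = 0. Lengths are in mm, angles in rad, forces in N, time in s.
With the tool pointing down it reaches from about 275 to 850 mm from the base axis. Payload 19 kg.
Tool frame: the origin (TCP) lies at the very end of the fingers, on their centre line; the grasp point (between the pads) lies 19 mm behind it; z points along the fingers, y is the direction in which the jaws open and shut (so a half turn about z gives the same grasp; the last joint's range is limited). The gripper opens to 85 mm and grips with 20 to 120 N. Pads are 22 mm wide; open, the fingers measure 114 mm over their backs; the gripper's body (76 mm by 85 mm) begins 54 mm behind the grasp point. The pads swing forward as they close: fully open they stand 13 mm farther back than shut.
Start: joints at [1.173, 0.15, 1.437, -0, 1.554, -0.134], TCP at [149.936, 555.072, 195.967] pointing down, gripper open.
Joint ranges: [-2.8, 2.8], [-0.68, 2.1], [0.12, 2.68], [-1.39, 4.53], [0.16, 2.79], [-2.81, 2.81]. Speed limits (rad/s): [1.89, 1.89, 2.22, 3.01, 3.01, 3.01].

## Interface

Orientations are given as a unit quaternion [x, y, z, w].
In Python, from station import manip, hand, solver, status, imaging, job_done gives the robot as it stands. The module is installed in compiled form; this text tells all that it offers. Calls block until the motion is done:
- manip.movep(position, orientation): joint-space move of the TCP to a pose.
- manip.servo_line(position, rotation=None, speed=150): straight line of the TCP; rotation=None keeps the orientation; speed is the mean speed in mm/s.
- manip.movej(angles): joint-space move.
- hand.let_go() and hand.grab(squeeze=None): open the fingers fully, or close them until they stop; squeeze is the grip in N (None keeps the last).
- manip.pause(seconds).
- solver.ik(position, orientation): joint angles nearest the present ones, or None.
- status.get_obs(): the state.
- imaging.capture(name): name is "scene" or "top" or "wrist"; returns a dict with "pixels" (420x560x3 uint8, red, green, blue), "depth" (420x560 float32, mm along the optical axis (not along the pixel's ray), 0 where there is no reading), "mtx" (3x3 intrinsics, pixels), "extrinsics" (4x4, takes a point from camera to world coordinates). Camera axes: x right, y down, z forward; pixel columns grow to the right and rows downward; lengths in mm; the calibration is good to about 2 mm. The wrist camera is an equidistant fisheye: a pixel r from the principal point sees the ray r / f radians off the axis. A picture is of the moment at which its call begins.
A pose or a line that the arm cannot do raises manip.PlanningError and nothing moves.
- job_done(): hands the job in, once; it reports no verdict.
The state is a dict: "clock": time; "q": joint angles; "joint_vel": joint speeds; "effort": joint torques, N m; "eef_pos": TCP position; "eef_rot": TCP orientation; "ft_force": force on the tool from outside, world axes, zero at the start; "torque": the same for the moment, N m; "grip_width": finger opening in mm.
Only numpy, scipy, OpenCV 4.12 (cv2) and the standard library are available. Lean on these libraries where they do the work, as an engineer would, in place of code of your own. Each camera call takes 0.05 s, during which the arm holds its last target.

## Task

Take the bare small piston and stand it, crown up, on the diameter gauge's steel table in front of the rests, with its pin bore pointing straight in towards the back rest. Then slide it in, gently, past the sprung spindle until it is fully home, touching the side rest, the spindle and the back rest all at once, and leave it standing there by itself. Press only lightly on the rests so that their setting is not shifted, do not tip it over, and leave the other parts on the bench where they are.

Things in the scene. Friction and masses are not known exactly. Their poses are not given: they have to be found in the camera images.
- piston_center (a point): the piston to be gauged: a bare aluminium piston, an upright cylinder 62 mm across and 56 mm high, three ring grooves near the top, about 0.24 kg, standing crown up. Point: its centre, 28 mm above its foot. z up; x is the axis of the gudgeon-pin bore, a dark 15 mm hole through the skirt (either way round is the same); two round valve pockets in the crown lie along the bore
- piston: the same piston; the origin is the centre of its foot, axes as for piston_center
- gauge: bench diameter gauge, fixed: grey cast base 205 mm (x) by 195 mm (y), steel table plate, top 35 mm above the bench, x -104 to 46, y -37 to 37 mm. Origin at bench level, x = 0 on the line from side rest (-y) to spindle (+y); x points the way in, from the open front to the back rest (+x). Brackets 26 mm square, 74 mm high, at (0,-66), (0,66), (76,0) mm; dial 58 mm across at (0,122) mm, 70 mm high
- gauge_front (a point): point on the table surface in the open front of the gauge, 55 mm before the spindle line, where a piston stands clear of all three contacts; axes as the gauge
- spindle_line (a point): point on the table surface on the gauge's middle line, at x = 0 of the gauge; axes as the gauge. A seated piston's axis lies 2 to 13 mm beyond it (towards the back rest), within 3 mm of the middle line
- side_rest: fixed steel anvil with a ball end; origin at the centre of the ball (radius 5 mm), 35.5 mm to the -y side of the middle line, 20 mm above the table. Polished, like the other ball ends. Over 15 N on it or on the spindle is ramming
- spindle: ball-ended sprung spindle of the dial; origin at its ball's centre (radius 5), 30 mm to +y of the middle line when free, 20 mm above the table. Slides out (+y) up to 12 mm on a spring: 2 N, then 0.12 N per mm. The piston meets it 15 to 20 mm before the spindle line, pushes it back 6 mm at the line; sliding through takes 4 to 10 N up to the line, then less; friction can hold the piston anywhere
- back_rest: back-rest bracket with its ball-ended screw (ball radius 5 mm) pointing to -x. Origin in the plane of the bracket's front face at screw height, 20 mm above the table. The screw is clamped with its end standing anywhere from 19 to 30 mm out of it; how far is not measured: feel for it. It is rigid, the resistance rises sharply when the piston meets it; over 7 N on it would shift its setting
- big_piston: bystander: a larger piston of the same look, 81 mm in diameter, 78 mm high, standing on the bench; origin at the centre of its foot
- master_disc: bystander: plain steel setting disc, 62 mm in diameter, 18 mm thick, lying flat; origin at the centre of its underside
- gudgeon_pin: bystander: steel tube 21 mm in diameter standing 55 mm high; origin at the centre of its foot
- conrod: bystander: connecting rod lying flat, 170 mm long, 24 mm thick; origin mid-length on its underside, x along it
- micrometer: bystander: outside micrometer lying flat, about 190 mm long, 18 mm thick; origin in the middle of its frame
- ring_pliers: bystander: piston-ring pliers with red handles lying flat, 260 mm long, 14 mm thick; origin near its joint
Not all that is in view belongs to the job. What is shaped like the piston but orange or yellow is not meant.

How it is judged (in metres and radians):
On the way:
1. the piston stands upright on the gauge's table in front of the rests, clear of all three contacts (z of piston_center in the frame of spindle_line between 0.0265 and 0.0295 m and x of piston_center in the frame of spindle_line between -0.09 and -0.021 m and y of piston_center in the frame of spindle_line between -0.03 and 0.03 m and angle between piston_center's own z axis and vertical below 0.06 rad), for 0.1 s.
At the end, for the whole second after the job is handed in: The piston stands upright (within 3 degrees), at rest and released on the gauge's table, pressed at once on side rest, spindle and back rest (over 0.2 N each), its axis 0 to 15 mm beyond the spindle line, its pin bore along the gauge's x within 15 degrees either way round (contact force between piston and side_rest above 0.2 N and contact force between piston and spindle above 0.2 N and contact force between piston and back_rest above 0.2 N and x of piston_center in the frame of spindle_line between 0 and 0.015 m and z of piston_center in the frame of spindle_line below 0.0295 m and angle between the x axis of piston_center and the x axis of gauge, either way round below 0.26 rad and angle between piston_center's own z axis and vertical below 0.05 rad and linear speed of piston below 0.01 m/s); the robot touches nothing.
It fails at once if the piston is pressed too hard on the back rest (over 7 N) or on the side rest or spindle (over 15 N) (contact force between piston and side_rest above 15 N or contact force between piston and back_rest above 7 N or contact force between piston and spindle above 15 N).
It fails at once if the piston is tipped over (more than 30 degrees) (angle between piston_center's own z axis and vertical above 0.52 rad).
It fails at once if another part on the bench is moved by more than 15 mm (distance of any of big_piston, master_disc, gudgeon_pin, conrod, micrometer, ring_pliers from where it was at the start of the episode above 0.015 m).
It also fails if it takes over 56 s, if anything falls off the work surface, if the arm or the gripper's body presses on something with over 40 N, if the wrist force passes 120 N, or if a joint passes its speed limit or range.

## Working session

There is one attempt and no reset: what is moved stays moved. The work goes in short steps, each a Python script; the robot and the scene stay as the last script left them, time stands still between calls to the robot, and variables do not carry over. Pictures are saved under pics/ and viewed, and the job is handed in when it is done.

```bash
mkdir -p pics
cat > h.py <<'E'
import numpy as np, cv2
from station import manip, hand, solver, status, imaging, job_done
def save(n,img): cv2.imwrite(f'pics/{n}.png',cv2.cvtColor(img,cv2.COLOR_RGB2BGR))
def ray(c,u,v):
    K=c['mtx'];E=np.array(c['extrinsics']);d=np.array([(u-K[0,2])/K[0,0],(v-K[1,2])/K[1,1],1.])
    return E[:3,3],E[:3,:3]@d
def onplane(c,u,v,z):
    o,d=ray(c,u,v); return o+d*(z-o[2])/d[2]
E
python3 - <<'E'
from h import *
import pickle
for n in ["scene","top"]:
    c=imaging.capture(n); save(n,c['pixels']); pickle.dump(c,open(n+'.pkl','wb'))
    print(n,c['mtx'],c['extrinsics'])
s=status.get_obs();print(s)
E
```

```text
scene [[539.3745261    0.         280.98701012]
 [  0.         539.3745261  206.10343462]
 [  0.           0.           1.        ]] [[ 5.40667820e-01  4.84704976e-01 -6.87560467e-01  1.37731679e+03]
 [ 8.40909885e-01 -2.88640079e-01  4.57774475e-01 -4.82007666e+02]
 [ 2.34280582e-02 -8.25680320e-01 -5.63651608e-01  7.15584731e+02]
 [ 0.00000000e+00  0.00000000e+00  0.00000000e+00  1.00000000e+00]]
top [[413.75966975   0.         280.72614398]
 [  0.         413.75966975 208.38771862]
 [  0.           0.           1.        ]] [[ 2.91712327e-02 -9.99058107e-01  3.21238004e-02  5.45564440e+02]
 [-9.99491828e-01 -2.87406108e-02  1.37863046e-02  5.17366762e+01]
 [-1.28500617e-02 -3.25096395e-02 -9.99388813e-01  1.01630899e+03]
 [ 0.00000000e+00  0.00000000e+00  0.00000000e+00  1.00000000e+00]]
{'clock': 0.1, 'q': array([ 1.17301350e+00,  1.50958802e-01,  1.43790883e+00, -5.22083934e-06,
        1.55380311e+00, -1.34010159e-01]), 'joint_vel': array([-0.00043382,  0.00162135, -0.0022806 ,  0.00096008,  0.00045074,
        0.00053248]), 'effort': array([ 4.20521828e-03, -7.14378262e+01, -5.71794927e+01, -1.29515042e-04,
        6.76104522e-03, -1.25944493e-04]), 'eef_pos': array([149.84935493, 554.88206866, 195.45180181]), 'eef_rot': array([ 1.31504262e-01,  9.91315459e-01, -5.20788101e-04, -1.39129112e-04]), 'ft_force': array([0.52036831, 0.1882721 , 0.16294707]), 'torque': array([-0.02038638,  0.03348604,  0.03424961]), 'grip_width': 85.18527579066442}
```

View pics/scene.png

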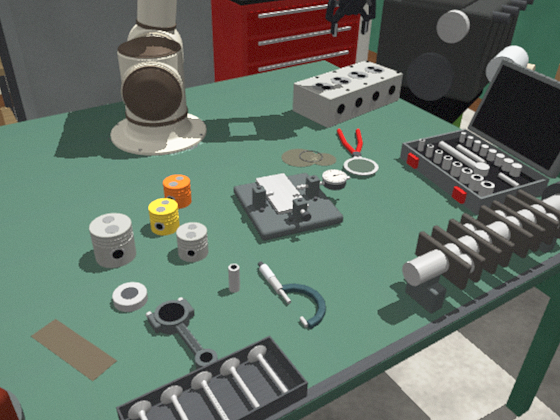

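View pics/top.png

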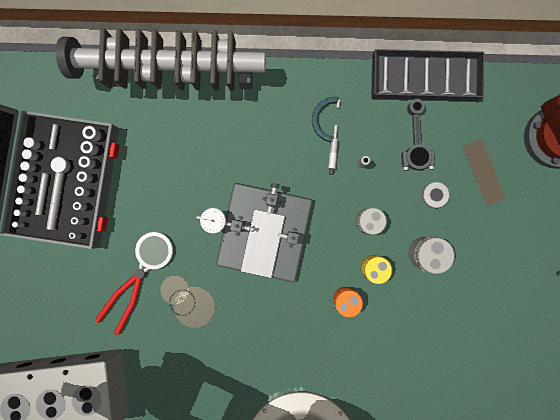

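The scene view shows four piston-shaped things. In the top view they are: grey small (372,221), grey large (434,255), yellow (378,269) and orange (348,302). The small grey one fits because it is bare aluminium and about 62 mm across. The gauge is at about (265,232), with its dial at (212,220) and its back rest towards (274,195). I'll confirm with a crop.

Run:
```python
from h import *
import pickle
t=pickle.load(open('top.pkl','rb'));s=pickle.load(open('scene.pkl','rb'))
a=cv2.resize(t['pixels'][170:300,190:330],None,fx=4.2,fy=4.2,interpolation=cv2.INTER_CUBIC)
save('cropg',a)
b=cv2.resize(t['pixels'][195:250,345:400],(400,400),interpolation=cv2.INTER_CUBIC)
d=cv2.resize(s['pixels'][215:270,165:220],(400,400),interpolation=cv2.INTER_CUBIC)
save('cropp',np.hstack([b,d]))
c=t
D=t['depth']; print(D[215:228:4,366:380:4])
for u,v in [(372,221),(265,235),(274,188),(294,238),(237,227),(212,220),(225,250)]:
    o,d=ray(t,u,v);print((u,v),o+d*D[v,u])
```

```text
[[962.8835  954.7065  957.93463 959.3503 ]
 [957.19794 956.76996 957.68616 955.0613 ]
 [960.19    953.9497  958.0643  961.03455]
 [952.68384 959.3737  958.5625  952.4038 ]]
(372, 221) [ 553.3195615  -146.866063     56.45294881]
(265, 235) [513.01086071 100.62826303  36.0642428 ]
(274, 188) [623.14439824  81.90476663  59.40400304]
(294, 238) [509.2806121   32.54279563  70.43534256]
(237, 227) [530.62126031 162.74860313  76.96045761]
(212, 220) [544.8423175  221.71526043  68.4322874 ]
(225, 250) [473.95856361 195.88643534  24.73661391]
```

View pics/cropg.png

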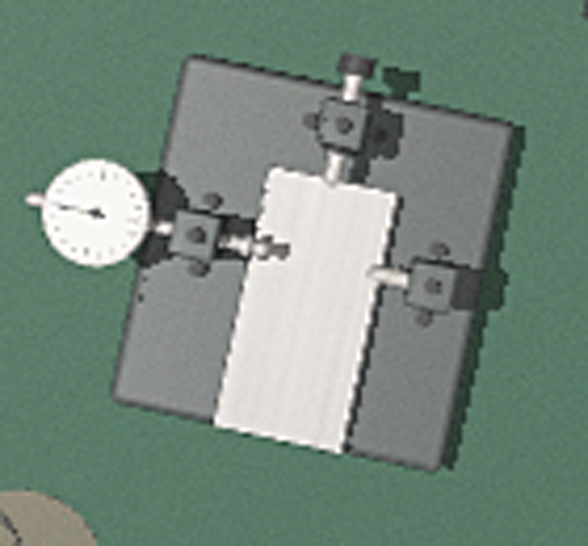

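View pics/cropp.png

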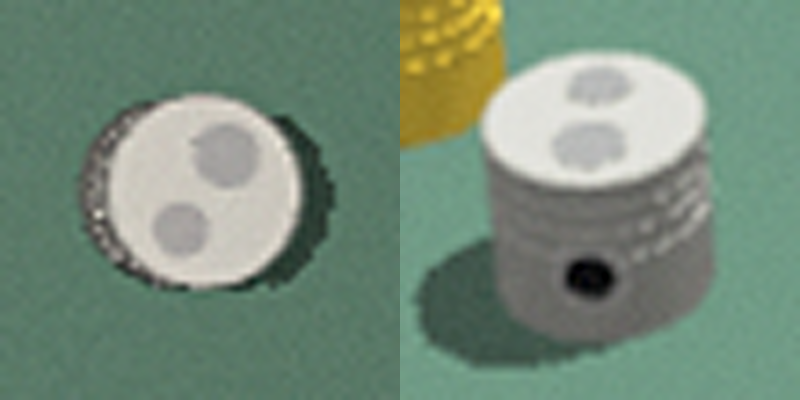

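The crops confirm it: a bare grey piston with three grooves, two valve pockets and a dark pin bore. The gauge's way in points up in the image and tilts slightly right. Next I'll measure poses from masks.

```bash
cat > meas.py <<'E'
from h import *
def big(m,seed=None):
    n,l,st,ce=cv2.connectedComponentsWithStats(m.astype(np.uint8))
    i=1+np.argmax(st[1:,4]); return (l==i).astype(np.uint8)
def meas(t):
    P=t['pixels'].astype(int);hsv=cv2.cvtColor(t['pixels'],cv2.COLOR_RGB2HSV).astype(int)
    # plate
    m=np.zeros(P.shape[:2],bool); m[195:285,230:300]=True
    m&=(hsv[...,2]>185)&(hsv[...,1]<50)
    m=big(cv2.morphologyEx(m.astype(np.uint8),cv2.MORPH_OPEN,np.ones((3,3))))
    ct=max(cv2.findContours(m,cv2.RETR_EXTERNAL,cv2.CHAIN_APPROX_NONE)[0],key=len)[:,0]
    W=np.array([onplane(t,u,v,35)[:2] for u,v in ct]).astype(np.float32)
    r=cv2.minAreaRect(W); print('plate',r, cv2.boxPoints(r).tolist())
    # piston crown
    x0,y0=340,190
    sub=np.zeros(P.shape[:2],bool); sub[195:250,345:400]=True
    return m,hsv
E
python3 - <<'E'
from meas import *
import pickle
t=pickle.load(open('top.pkl','rb'))
m,hsv=meas(t)
# base outline: non-green
P=t['pixels'].astype(int)
b=np.zeros(m.shape,bool);b[178:288,212:320]=True
b&=(hsv[...,1]<60)&(hsv[...,2]>70)
b=big(cv2.morphologyEx(b.astype(np.uint8),cv2.MORPH_OPEN,np.ones((7,7))))
ct=max(cv2.findContours(b,cv2.RETR_EXTERNAL,cv2.CHAIN_APPROX_NONE)[0],key=len)[:,0]
W=np.array([onplane(t,u,v,24)[:2] for u,v in ct]).astype(np.float32);print('base',cv2.minAreaRect(W))
# crown
c=np.zeros(m.shape,bool);c[195:250,345:400]=True
print('crown vals',hsv[221,345:400].tolist())
cm=c&(hsv[...,1]<45)&(hsv[...,2]>120)
cm=big(cm);save('cm',np.dstack([np.maximum(np.maximum(cm,b),m)*120+m*80]*3).astype(np.uint8))
ct=max(cv2.findContours(cm,cv2.RETR_EXTERNAL,cv2.CHAIN_APPROX_NONE)[0],key=len)
W=np.array([onplane(t,u,v,56)[:2] for u,v in ct[:,0]]).astype(np.float32)
print('circ',cv2.minEnclosingCircle(W),cv2.fitEllipse(W))
pk=cm&(hsv[...,2]<hsv[221,366:380,2].max()-25)
n,l,st,ce=cv2.connectedComponentsWithStats(cv2.erode(cm,np.ones((3,3)))*pk)
for i in range(1,n):
    if st[i,4]>15: print(st[i],ce[i],onplane(t,*ce[i],56))
# discs: dial
d=np.zeros(m.shape,bool);d[200:240,196:228]=True
d&=(hsv[...,2]>185)&(hsv[...,1]<50);d=big(d);mu=cv2.moments(d,True)
print('dial',onplane(t,mu['m10']/mu['m00'],mu['m01']/mu['m00'],70),d.sum())
E
```

```text
plate ((493.06451416015625, 105.17591857910156), (76.35577392578125, 148.73414611816406), 79.13265991210938) [[412.8332214355469, 81.70354461669922], [558.9000244140625, 53.66185760498047], [573.2957763671875, 128.64828491210938], [427.22900390625, 156.68997192382812]]
base ((519.541748046875, 104.93694305419922), (193.23736572265625, 205.2381591796875), 79.57737731933594)
crown vals [[70, 61, 125], [73, 68, 123], [72, 64, 119], [73, 69, 125], [71, 64, 120], [73, 66, 123], [73, 63, 121], [73, 69, 119], [72, 67, 121], [72, 67, 125], [70, 49, 110], [38, 22, 92], [23, 25, 131], [30, 16, 125], [26, 17, 122], [22, 19, 200], [18, 16, 210], [25, 16, 202], [28, 15, 206], [25, 16, 203], [21, 18, 204], [21, 17, 206], [21, 17, 205], [20, 18, 208], [17, 18, 204], [22, 19, 205], [24, 18, 202], [17, 17, 206], [22, 19, 203], [24, 18, 209], [24, 17, 207], [23, 16, 209], [26, 17, 205], [19, 17, 209], [21, 16, 204], [21, 16, 205], [21, 17, 206], [22, 19, 203], [19, 21, 203], [19, 18, 203], [16, 19, 223], [47, 15, 120], [76, 76, 57], [76, 55, 60], [73, 71, 65], [72, 60, 64], [74, 73, 118], [72, 62, 123], [74, 66, 120], [71, 69, 122], [70, 63, 122], [74, 68, 120], [73, 72, 117], [73, 67, 121], [73, 64, 119]]
circ ((552.7188720703125, -145.8380126953125), 33.48935317993164) ((553.9657592773438, -146.8420867919922), (59.95161819458008, 63.20279312133789), 9.51539134979248)
[371 212  10   9  67] [375.7761194  216.02985075] [ 565.07097328 -155.4173349    56.        ]
[366 223   8   7  46] [369.5        226.13043478] [ 541.29781717 -141.4574306    56.        ]
dial [544.65378653 221.60359906  70.        ] 496
```

View pics/cm.png

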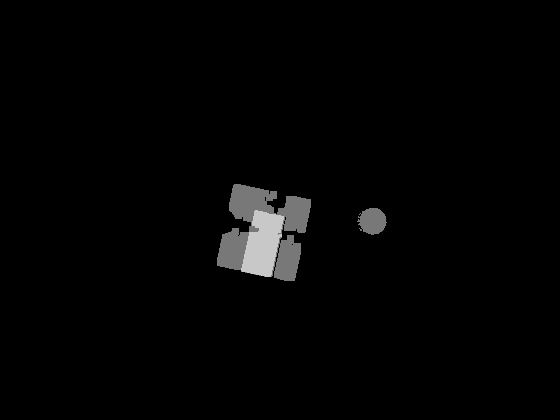

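```bash
cat >> h.py <<'E'
from scipy.spatial.transform import Rotation as Rt
GY=np.radians(-10.6)
gx=np.array([np.cos(GY),np.sin(GY)]);gy=np.array([-gx[1],gx[0]])
G0=np.array([521.6,99.8])
def q_of(yaw): # tool x at angle yaw, pointing down
    x=np.array([np.cos(yaw),np.sin(yaw),0]);z=np.array([0,0,-1.]);y=np.cross(z,x)
    return Rt.from_matrix(np.c_[x,y,z]).as_quat()
def g2w(x,y,z): return [*(G0+x*gx+y*gy),z]
def w2g(p): d=np.array(p)[:2]-G0; return np.array([d@gx,d@gy])
def crown(t,box,h,vmin=165):
    hsv=cv2.cvtColor(t['pixels'],cv2.COLOR_RGB2HSV).astype(int)
    u0,v0,u1,v1=box
    m=np.zeros(hsv.shape[:2],np.uint8);m[v0:v1,u0:u1]=1
    m&=((hsv[...,1]<45)&(hsv[...,2]>vmin)).astype(np.uint8)
    n,l,st,ce=cv2.connectedComponentsWithStats(m);m=(l==1+np.argmax(st[1:,4])).astype(np.uint8)
    ct=max(cv2.findContours(m,cv2.RETR_EXTERNAL,cv2.CHAIN_APPROX_NONE)[0],key=len)
    W=np.array([onplane(t,u,v,h)[:2] for u,v in cv2.convexHull(ct)[:,0]]).astype(np.float32)
    return cv2.minEnclosingCircle(W),cv2.fitEllipse(W)
E
python3 - <<'E'
from h import *
import pickle
t=pickle.load(open('top.pkl','rb'))
print(crown(t,(345,195,400,250),56,150))
cx=np.array([553,-147])
for name,yw,p in [('pick',np.radians(-30.4),[553,-147,15]),('place',GY,g2w(-55,-2.75,50)),('push',GY,g2w(-112,0,45)),('seat',GY,g2w(-30,0,45))]:
    for k in (0,np.pi):
        print(name,k,solver.ik(p,q_of(yw+k)))
E
```

```text
(((552.8423461914062, -147.65769958496094), 31.272113800048828), ((553.5625610351562, -147.88143920898438), (59.703060150146484, 61.530723571777344), 43.79813766479492))
pick 0 [-3.94438394e-01  2.70968261e-01  1.67355238e+00 -4.44089210e-16
  1.19707201e+00  1.70693802e+00]
pick 3.141592653589793 [-3.94438394e-01  2.70968261e-01  1.67355238e+00 -4.44089210e-16
  1.19707201e+00 -1.43465463e+00]
place 0 [ 6.46872904e-02  5.03705187e-02  1.85323069e+00 -4.44089210e-16
  1.23799144e+00  1.82048852e+00]
place 3.141592653589793 [ 6.46872904e-02  5.03705187e-02  1.85323069e+00 -4.44089210e-16
  1.23799144e+00 -1.32110414e+00]
push 0 [ 1.04549869e-01 -5.13269897e-02  1.96604598e+00 -4.44089210e-16
  1.22687366e+00  1.86035110e+00]
push 3.141592653589793 [ 1.04549869e-01 -5.13269897e-02  1.96604598e+00 -4.44089210e-16
  1.22687366e+00 -1.28124156e+00]
seat 0 [ 5.76279510e-02  1.04784961e-01  1.80547752e+00 -4.44089210e-16
  1.23133018e+00  1.81342918e+00]
seat 3.141592653589793 [ 5.76279510e-02  1.04784961e-01  1.80547752e+00 -4.44089210e-16
  1.23133018e+00 -1.32816348e+00]
```

Run:
```python
from h import *
import pickle
q=q_of(np.radians(-30.4)+np.pi)
manip.movep([553.2,-147.5,150],q)
w=imaging.capture('wrist');save('w1',w['pixels']);pickle.dump(w,open('w1.pkl','wb'))
print(w['mtx'],np.round(w['extrinsics'],3).tolist())
o=status.get_obs();print(o['clock'],o['eef_pos'],o['ft_force'])
```

```text
[[325.1922621    0.         278.26910175]
 [  0.         325.1922621  212.48166344]
 [  0.           0.           1.        ]] [[0.505, 0.833, 0.227, 496.608], [0.863, -0.487, -0.133, -113.645], [0.0, 0.263, -0.965, 327.745], [0.0, 0.0, 0.0, 1.0]]
3.0083 [ 553.3719579  -146.89024747  150.04735198] [-0.31903133 -0.32586409  0.27009677]
```

View pics/w1.png

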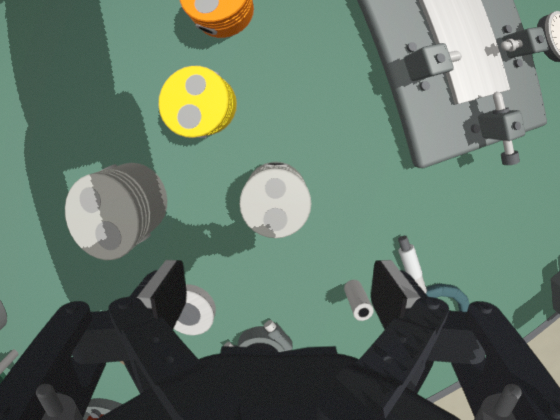

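The wrist view shows the grey piston's crown centred near (275,201), between the fingers. Its pockets at (275,188) and (275,219) line up with the tool x axis. I'll cross-check the position with the fisheye model and then grasp.

```bash
cat >> h.py <<'E'
def fray(c,u,v):
    K=c['mtx'];E=np.array(c['extrinsics']);a=(u-K[0,2])/K[0,0];b=(v-K[1,2])/K[1,1];r=np.hypot(a,b)+1e-12
    d=np.array([a/r*np.sin(r),b/r*np.sin(r),np.cos(r)]);return E[:3,3],E[:3,:3]@d
def fplane(c,u,v,z):
    o,d=fray(c,u,v);return o+d*(z-o[2])/d[2]
def wcomp(c,box,h,vmin,vmax=256):
    hsv=cv2.cvtColor(c['pixels'],cv2.COLOR_RGB2HSV).astype(int)
    u0,v0,u1,v1=box
    m=np.zeros(hsv.shape[:2],np.uint8);m[v0:v1,u0:u1]=1
    m&=((hsv[...,1]<45)&(hsv[...,2]>vmin)&(hsv[...,2]<vmax)).astype(np.uint8)
    m=cv2.morphologyEx(m,cv2.MORPH_OPEN,np.ones((3,3)))
    n,l,st,ce=cv2.connectedComponentsWithStats(m)
    out=[]
    for i in range(1,n):
        if st[i,4]<60: continue
        ct=max(cv2.findContours((l==i).astype(np.uint8),cv2.RETR_EXTERNAL,cv2.CHAIN_APPROX_NONE)[0],key=len)
        W=np.array([fplane(c,u,v,h)[:2] for u,v in ct[:,0]]).astype(np.float32)
        out.append((int(st[i,4]),np.round(ce[i],1),cv2.minEnclosingCircle(W),cv2.minAreaRect(W)))
    return out
E
python3 - <<'E'
from h import *
import pickle
w=pickle.load(open('w1.pkl','rb'))
hsv=cv2.cvtColor(w['pixels'],cv2.COLOR_RGB2HSV);print(hsv[201,255:300:3,2],hsv[188,270:280,2],hsv[219,270:280,2])
for o in wcomp(w,(235,155,320,245),56,160): print(o)
for o in wcomp(w,(258,175,292,232),56,150,200): print('pk',o)
for u,v in [(275,188),(275,219)]: print(fplane(w,u,v,56))
E
```

```text
[215 215 214 215 215 214 215 215 215 215 216 215 215 216 216] [189 191 189 190 190 189 189 190 190 190] [186 187 187 187 187 187 186 188 186 187]
(3731, array([276.1, 201.3]), ((552.3780517578125, -148.58697509765625), 31.5816593170166), ((551.5850830078125, -147.6488037109375), (61.44287872314453, 59.70473098754883), 35.59733963012695))
pk (332, array([274.9, 187.9]), ((540.48974609375, -142.86354064941406), 8.850756645202637), ((540.6834106445312, -142.64598083496094), (16.833717346191406, 17.013797760009766), 86.02417755126953))
pk (423, array([275.2, 218.6]), ((564.2673950195312, -156.4492645263672), 10.755973815917969), ((564.1888427734375, -156.96640014648438), (20.094890594482422, 19.993858337402344), 59.69335174560547))
[ 540.64870625 -142.61033227   56.        ]
[ 564.32533366 -156.53631068   56.        ]
```

Run:
```python
from h import *
import pickle
q=q_of(np.radians(-30.4)+np.pi)
manip.servo_line([552.7,-147.9,15],q,speed=120)
hand.grab(40)
o=status.get_obs();print(o['clock'],o['eef_pos'],o['grip_width'],o['ft_force'])
manip.servo_line([552.7,-147.9,140],speed=150)
o=status.get_obs();print(o['clock'],o['grip_width'],o['ft_force'])
q=q_of(GY+np.pi)
manip.movep(g2w(-55,-2.75,140),q)
w=imaging.capture('wrist');save('w2',w['pixels']);pickle.dump(w,open('w2.pkl','wb'))
o=status.get_obs();print(o['clock'],o['eef_pos'],o['grip_width'],o['ft_force'])
```

```text
5.05 [ 556.7154107  -149.88505753   20.54229117] -0.1722108346532672 [ 2.68873695e-02 -3.00954412e+00  4.97291040e+01]
6.0333 -0.028504860643818016 [-0.08955969 -0.63357447 -0.12208751]
7.1333 [467.61803713 106.24802222 139.87098101] -0.3303394619073392 [-0.67655928 -0.97535468  0.24025515]
```

View pics/w2.png

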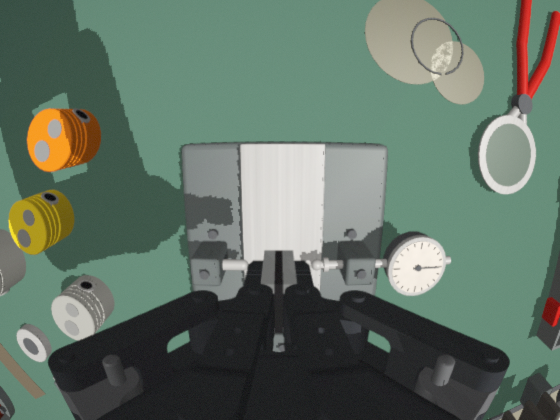

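The grasp failed: the gripper closed to 0, and the piston is still standing at about (82,305) in this wrist view. I'll find out why from the top and scene views.

Run:
```python
from h import *
import pickle
t=imaging.capture('top');pickle.dump(t,open('top2.pkl','wb'));s=imaging.capture('scene');pickle.dump(s,open('scene2.pkl','wb'))
b=cv2.resize(t['pixels'][190:290,320:420],(400,400),interpolation=cv2.INTER_CUBIC)
d=cv2.resize(s['pixels'][160:300,80:220],(400,400),interpolation=cv2.INTER_CUBIC)
save('crop2',np.hstack([b,d]));save('scene2',s['pixels'])
w=pickle.load(open('w1.pkl','rb'))
E=np.array(w['extrinsics']);K=w['mtx']
for p in ([553.37,-146.9,150],[553.37,-146.9,169]):
    d=E[:3,:3].T@(np.array(p)-E[:3,3]);th=np.arctan2(np.hypot(*d[:2]),d[2]);print(d, K[0,2]+K[0,0]*th*d[0]/np.hypot(*d[:2]),K[1,2]+K[0,0]*th*d[1]/np.hypot(*d[:2]))
```

```text
[-5.69422517e-02  1.66297513e+01  1.88797269e+02] 278.17127453036625 241.05170233182335
[-5.62055533e-02  2.16358048e+01  1.70468619e+02] 278.1624521738023 253.53542565498915
```

View pics/crop2.png

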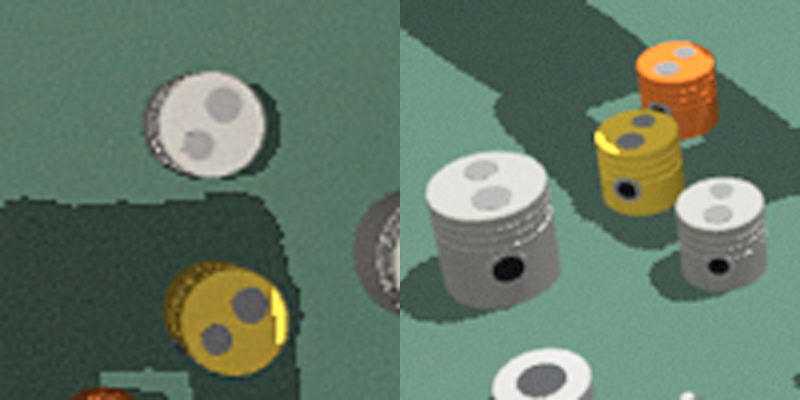

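View pics/scene2.png

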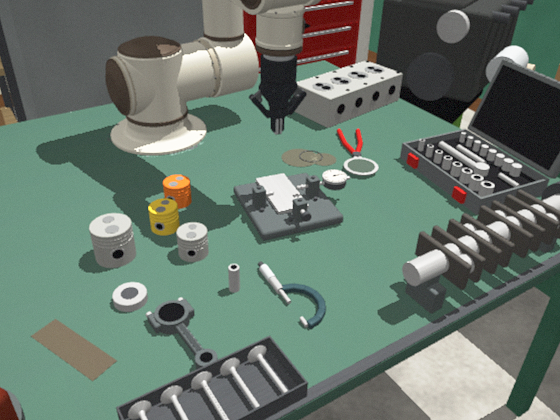

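Run:
```python
from h import *
import pickle
s=pickle.load(open('scene2.pkl','rb'))
E=np.array(s['extrinsics']);K=s['mtx']
def pr(p):
    d=E[:3,:3].T@(np.array(p)-E[:3,3]);return K[0,0]*d[0]/d[2]+K[0,2],K[1,1]*d[1]/d[2]+K[1,2],d[2]
for z in (100,120,140,160,180): print(z,pr([467.6,106.2,z]))
print(s['depth'][95:140:3,270:290:3].astype(int))
im=cv2.resize(s['pixels'][40:150,220:340],None,fx=6,fy=5.4,interpolation=cv2.INTER_CUBIC);save('tip2',im[:600,:800])
t=pickle.load(open('top2.pkl','rb'));print(crown(t,(345,195,400,250),56,150))
print(status.get_obs())
```

```text
100 (np.float64(275.92789099341127), np.float64(161.6024819004473), np.float64(1241.7270797401527))
120 (np.float64(276.08693662630617), np.float64(153.95597180219895), np.float64(1230.4540475879567))
140 (np.float64(276.2489234574491), np.float64(146.16805636200664), np.float64(1219.1810154357609))
160 (np.float64(276.4139338347246), np.float64(138.23477650271806), np.float64(1207.907983283565))
180 (np.float64(276.5820532090869), np.float64(130.15202395948097), np.float64(1196.6349511313692))
[[1132 1124 1123 1134 1138 1135 1134]
 [1135 1127 1133 1135 1138 1142 1149]
 [1135 1130 1132 1141 1143 1144 1177]
 [1161 1139 1133 1156 1143 1151 1178]
 [1158 1140 1142 1174 1150 1151 1178]
 [1170 1145 1148 1179 1159 1161 1170]
 [1155 1154 1155 1170 1166 1167 1172]
 [1163 1156 1161 1162 1164 1177 1681]
 [1182 1164 1164 1170 1176 1659 1677]
 [1180 1173 1172 1169 1177 1648 1659]
 [1189 1177 1174 1177 1186 1635 1633]
 [1187 1179 1181 1177 1183 1615 1617]
 [1596 1183 1186 1183 1603 1597 1601]
 [1579 1586 1184 1191 1583 1585 1585]
 [1563 1564 1563 1568 1564 1566 1567]]
(((553.7899780273438, -145.34584045410156), 32.28250503540039), ((553.98974609375, -146.57278442382812), (59.05256271362305, 62.96388244628906), 19.810134887695312))
{'clock': 7.2333, 'q': array([ 6.26416355e-02, -2.31192608e-02,  1.73584106e+00, -1.15808525e-04,
        1.42914735e+00, -1.32121861e+00]), 'joint_vel': array([ 0.00325406, -0.00015526,  0.00241277,  0.00022065,  0.00173275,
        0.00068982]), 'effort': array([ 4.71151527e-01, -5.36019480e+01, -5.55128074e+01,  8.96078709e-03,
        3.38526625e-03, -5.09194026e-03]), 'eef_pos': array([467.57118765, 106.23761991, 139.83117517]), 'eef_rot': array([ 9.33238591e-02,  9.95635794e-01, -7.81206448e-05, -1.27655875e-04]), 'ft_force': array([ 0.59391219,  0.42475412, -0.59880894]), 'torque': array([-0.01036025,  0.00829028,  0.00966125]), 'grip_width': 0.14050272217111548}
```

View pics/tip2.png

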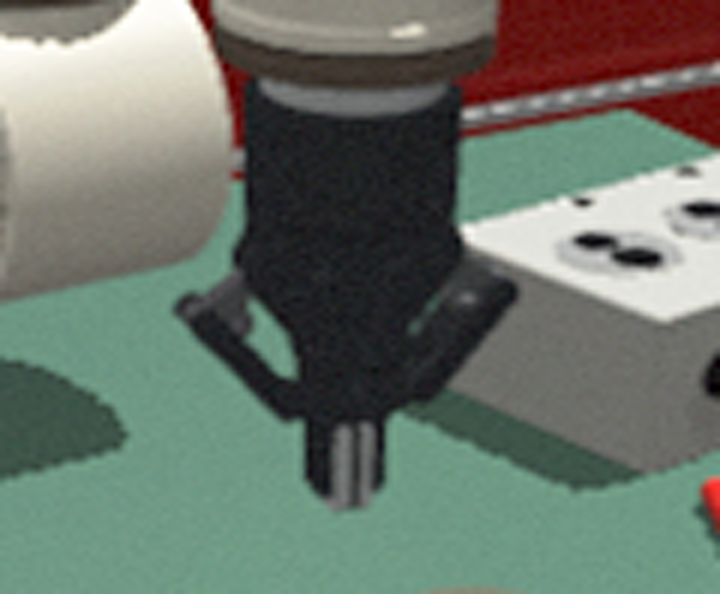

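The shut fingertips appear at about (279,134) in the scene view, but the reported TCP projects to (276,146). So the fingers really end about 30 mm above the reported TCP. That explains the miss: the fingers closed on top of the crown. I'll quantify the offset before trying again.

Run:
```python
from h import *
import pickle
s=pickle.load(open('scene2.pkl','rb'));T=np.array([467.6,106.2,139.9])
tx=-np.r_[gx,0];ty=np.cross([0,0,-1],tx)
D=s['depth']
pts=[]
for v in range(100,137):
    for u in range(268,292):
        if 1000<D[v,u]<1195:
            o,d=ray(s,u,v);pts.append(o+d*D[v,u])
pts=np.array(pts);r=pts-T
L=np.c_[r@tx,r@ty,r[:,2]]
for lo in range(15,70,5):
    k=(L[:,2]>=lo)&(L[:,2]<lo+5)
    if k.sum(): print(lo,k.sum(),np.round(np.percentile(L[k,0],[5,50,95]),1),np.round(np.percentile(L[k,1],[5,50,95]),1))
w=pickle.load(open('w2.pkl','rb'))
Dw=w['depth'];print(Dw[236:300:4,268:296:4].astype(int))
save('w2c',cv2.resize(w['pixels'][225:345,220:340],(600,600),interpolation=cv2.INTER_CUBIC))
```

```text
30 1 [-8.2 -8.2 -8.2] [0.2 0.2 0.2]
35 11 [-13.9 -10.5  -5.6] [-8.  -5.2  3.3]
40 23 [-15.1 -10.1  -0.5] [-13.3  -3.1  10. ]
45 23 [-13.4  -9.6   0.2] [-15.   -6.4   5.5]
50 34 [-13.7  -9.2  -1. ] [-14.4  -2.   11.1]
55 27 [-12.3  -8.3  -0.2] [-15.5  -7.1   9.5]
60 30 [-13.6  -9.7   1.3] [-15.1  -3.6  10.9]
65 27 [-14.4  -9.3   1.3] [-14.7  -6.    9.9]
[[299 299 298 298 299 299 298]
 [300 300 301 299 300 301 300]
 [300 301 300 300 300 301 301]
 [301 300 302 302 302 302 302]
 [145 145 145 145 146 146 146]
 [140 141 140 141 141 140 140]
 [137 138 136 137 137 136 137]
 [133 132 134 133 133 134 132]
 [129 128 127 127 128 128 128]
 [125 126 125 125 125 124 125]
 [122 121 122 122 122 121 121]
 [  0 117 119 118 119 119 119]
 [115 114 115 116 116 115 115]
 [111 115 115 116 115 111 111]
 [108 108 117 117 116 107 107]
 [106 107 116 116 114 105 105]]
```

View pics/w2c.png

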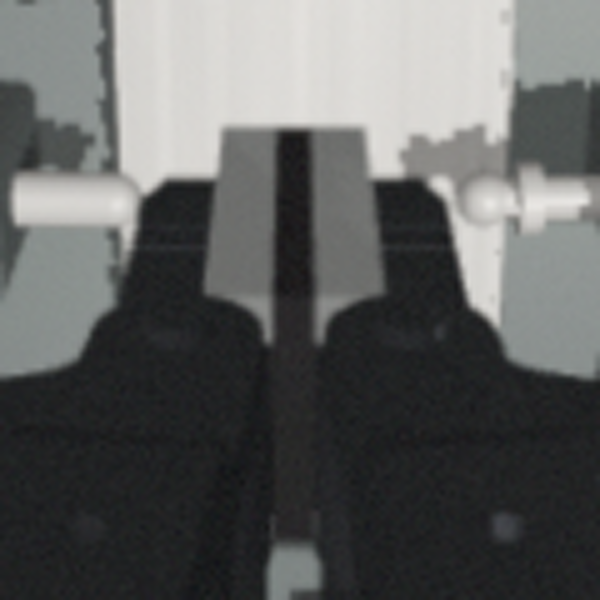

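The depth data puts the shut tips 35 mm above the reported TCP. That matches stopping on the 56 mm crown at a reported z of 20.5. I measured no lateral offset. I'll go back with this correction.

```bash
cat >> h.py <<'E'
OFF=35. # true shut tip is OFF above reported TCP
E
python3 - <<'E'
from h import *
import pickle
hand.let_go()
q=q_of(np.radians(-30.4)+np.pi)
manip.movep([552.7,-147.9,120],q)
w=imaging.capture('wrist');save('w3',w['pixels']);pickle.dump(w,open('w3.pkl','wb'))
for o in wcomp(w,(215,130,340,250),56,160): print(o)
for o in wcomp(w,(245,150,310,240),56,150,200): print('pk',o)
print(status.get_obs()['clock'])
E
```

```text
(4127, array([276.9, 208. ]), ((552.3489990234375, -148.25787353515625), 31.426048278808594), ((550.6126708984375, -146.60324096679688), (61.61283493041992, 54.90330505371094), 46.123558044433594))
pk (426, array([275.6, 196.2]), ((540.73095703125, -142.29525756835938), 9.029996871948242), ((540.8682861328125, -141.93777465820312), (16.796321868896484, 17.15781021118164), 59.660614013671875))
pk (255, array([276.1, 224.8]), ((563.8444213867188, -155.32296752929688), 10.371330261230469), ((561.0020141601562, -153.2969512939453), (20.584976196289062, 11.656543731689453), 54.46933364868164))
9.1167
```

View pics/w3.png

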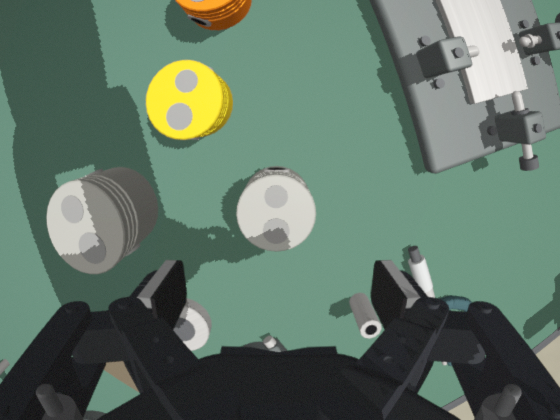

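The piston is unmoved, with its crown at (276,210). I'll descend with the corrected height and check the force on the way.

Run:
```python
from h import *
import pickle
manip.servo_line([552.5,-148,5],speed=130)
o=status.get_obs();print(o['clock'],o['eef_pos'],o['ft_force'])
if np.linalg.norm(o['ft_force'])<5:
    manip.servo_line([552.5,-148,-12],speed=60)
    o=status.get_obs();print(o['clock'],o['eef_pos'],o['ft_force'])
    if np.linalg.norm(o['ft_force'])<5:
        hand.grab(40)
o=status.get_obs();print(o['clock'],o['eef_pos'],o['grip_width'],o['ft_force'])
```

```text
10.15 [ 552.96880195 -148.09590132    5.81738963] [ 0.11082743 -0.51514756  0.2800083 ]
10.5833 [ 552.26374737 -147.9187759   -12.37930684] [ 1.38850036 -0.17179141  0.43467298]
10.9333 [ 552.79884445 -148.07063611  -11.51891629] 60.91201074914316 [-0.86541784  0.70222337  5.80344437]
```

Run:
```python
from h import *
import pickle
manip.servo_line([552.5,-148,95],speed=150)
o=status.get_obs();print(o['clock'],o['grip_width'],o['ft_force'])
q=q_of(GY+np.pi)
manip.movep(g2w(-55,-2.75,95),q)
manip.servo_line(g2w(-55,-2.75,30),speed=100)
w=imaging.capture('wrist');save('w4',w['pixels']);pickle.dump(w,open('w4.pkl','wb'))
o=status.get_obs();print(o['clock'],o['eef_pos'],w2g(o['eef_pos']),o['grip_width'],o['ft_force'])
```

```text
11.8 60.73153547418239 [ 0.09452017  0.08743559 -2.41375321]
13.7 [467.53011399 107.15860794  30.64982874] [-54.50082816  -2.7131927 ] 60.91358344200964 [ 0.7409463  -0.41162733 -1.34451975]
```

View pics/w4.png

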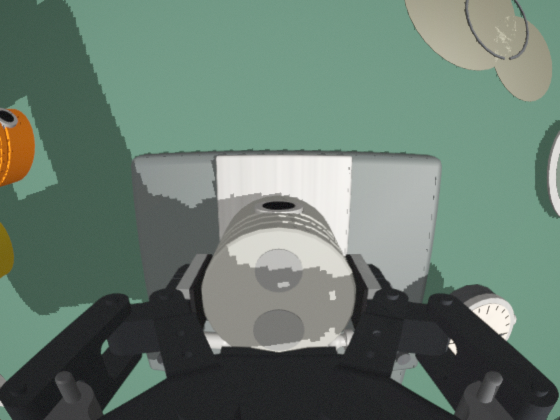

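The piston is held upright with its bore at (279,205) facing along the gauge. It sits slightly to the -y side of the plate's middle (columns 216–352), as intended. Now I'll lower it by feel.

Run:
```python
from h import *
z=25.
manip.servo_line(g2w(-55,-2.75,z),speed=40)
f0=status.get_obs()['ft_force'];print(f0)
while z>20:
    z-=0.5
    manip.servo_line(g2w(-55,-2.75,z),speed=20)
    o=status.get_obs();print(round(z,1),o['eef_pos'][2].round(2),o['ft_force'].round(2),o['clock'])
    if o['ft_force'][2]-f0[2]>4: break
hand.let_go()
o=status.get_obs();print(o['clock'],o['eef_pos'],o['ft_force'])
manip.servo_line(g2w(-55,-2.75,100),speed=150)
t=imaging.capture('wrist');save('w5',t['pixels'])
import pickle;pickle.dump(t,open('w5.pkl','wb'))
print(status.get_obs()['clock'],status.get_obs()['eef_pos'])
```

```text
[ 0.30781207  1.05860891 -2.45676479]
24.5 24.59 [-0.39  0.72 -2.23] 14.225
24.0 24.0 [ 0.87  0.43 -2.41] 14.475
23.5 23.49 [-0.17 -1.4  -1.84] 14.725
23.0 23.42 [-4.49 -1.87  5.59] 14.975
15.35 [467.05535795 107.2195852   22.96532965] [ 0.42634216  0.44619665 -0.90407322]
16.0667 [466.49001451 107.17516199  98.87350255]
```

View pics/w5.png

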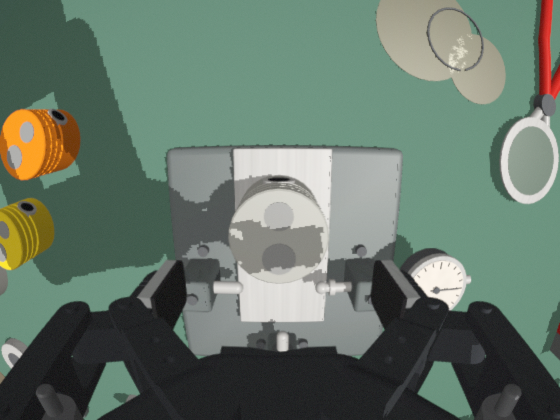

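The piston stands upright on the table with its crown at (279,236), clear of the side rest ball (240,287), the spindle ball (322,287) and the back screw (283,340). I'll measure these relative positions.

Run:
```python
from h import *
import pickle
w=pickle.load(open('w5.pkl','rb'))
for n,u,v,z in [('bore pk1',278.5,215,91),('pk2',279,260,91),('side ball end',241,287,55),('spindle tip',318,288,55),('back tip',283,334,55),('crown L',230,236,91),('crown R',328,236,91),('crown bot',279,284,91),('plateFL',235,150,35),('plateFR',331,150,35),('plateBL',241,321,35),('plateBR',325,321,35)]:
    print(n,w2g(fplane(w,u,v,z)).round(1))
save('w5c',cv2.resize(w['pixels'][170:370,190:390],(600,600),interpolation=cv2.INTER_CUBIC))
```

```text
bore pk1 [-68.9  -3. ]
pk2 [-39.8  -2.7]
side ball end [ -0.9 -31.9]
spindle tip [-0.1 27.6]
back tip [44.   0.8]
crown L [-55.5 -32.6]
crown R [-55.6  27.2]
crown bot [-22.9  -2.6]
plateFL [-103.4  -35.4]
plateFR [-103.6   36.3]
plateBL [ 44.8 -36.2]
plateBR [45.1 38.6]
```

View pics/w5c.png

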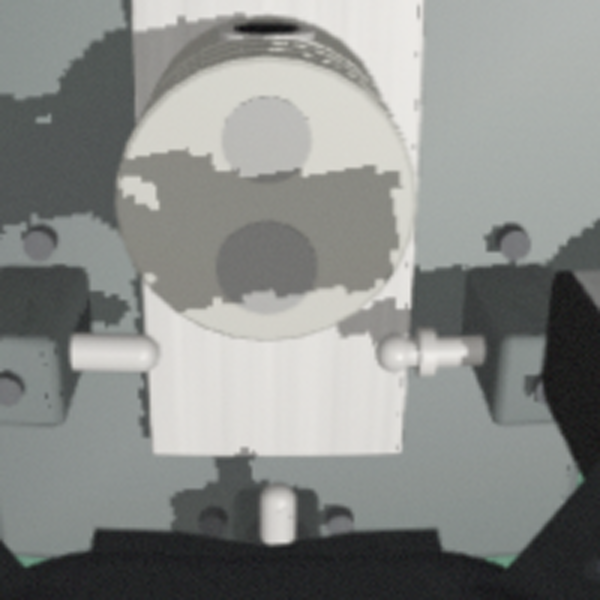

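Run:
```python
from h import *
import pickle
s=pickle.load(open('scene2.pkl','rb'));T=np.array([467.6,106.2,139.9])
tx=-np.r_[gx,0];ty=np.cross([0,0,-1],tx)
D=s['depth'];pts=[]
for v in range(40,137):
    for u in range(235,320):
        if 1000<D[v,u]<1230:
            o,d=ray(s,u,v);pts.append(o+d*D[v,u])
r=np.array(pts)-T
L=np.c_[r@tx,r@ty,r[:,2]-35]
for lo in range(0,130,6):
    k=(L[:,2]>=lo)&(L[:,2]<lo+6)
    if k.sum(): print(lo,k.sum(),'x',np.round(np.percentile(L[k,0],[2,10,50,95]),1),'y',np.round(np.percentile(L[k,1],[2,50,98]),1))
```

```text
0 15 x [-15.2 -14.8 -10.5  -6.1] y [-8.8 -3.2  3.6]
6 26 x [-14.3 -13.6  -9.   -1.5] y [-13.9  -4.8  11. ]
12 38 x [-15.1 -13.   -9.3   1.9] y [-15.2  -4.8  11.5]
18 31 x [-13.5 -12.2  -9.   -1. ] y [-16.2  -6.2  11.4]
24 38 x [-14.2 -12.8  -9.5   1. ] y [-15.4  -5.1  11.1]
30 34 x [-14.9 -13.6  -9.1   2.3] y [-15.   -5.2  10.8]
36 25 x [-16.7 -15.4 -10.9  -5.2] y [-16.5   0.6  17.9]
42 61 x [-16.9 -15.5 -12.8  -1.1] y [-27.1   0.7  24.6]
48 96 x [-16.8 -14.6 -11.6   7.1] y [-32.   -2.6  32.8]
54 95 x [-15.7 -14.8 -12.1   8.6] y [-38.4   7.1  36.5]
60 82 x [-18.1 -17.2 -12.    7.1] y [-42.1   2.9  41.8]
66 96 x [-20.7 -18.6 -13.6   7.4] y [-49.    3.4  45. ]
72 100 x [-20.  -18.3 -13.5   6.2] y [-52.1   7.4  50.6]
78 105 x [-20.7 -18.3 -13.7  -7.2] y [-57.2   0.1  54.3]
84 152 x [-20.4 -17.9 -11.9  -1. ] y [-62.2  -2.7  57.7]
90 153 x [-22.3 -19.8 -10.1   4.4] y [-61.4 -16.5  55.8]
96 119 x [-22.6 -20.9 -12.9   0.4] y [-51.5 -11.9  44.6]
102 130 x [-23.1 -20.6 -12.5  -3.8] y [-42.6  -5.6  36.5]
108 109 x [-15.4 -14.2 -11.5   3. ] y [-41.9  -7.6  37.6]
114 80 x [-14.7 -13.7 -11.5  -1.9] y [-40.7 -17.1  34.6]
120 22 x [-23.  -12.7  -9.5   3. ] y [-39.  -35.4 -20.2]
126 71 x [-38.5 -37.2 -31.1  -3.7] y [-38.6 -16.7  23.8]
```

Above 36 mm from the tips the linkage sticks out about 3 mm. I'll therefore tilt the tool 8° so that only the shut tips push, about 17 mm above the table. Then I'll go in small steps with force feedback.

```bash
cat >> h.py <<'E'
TH=np.radians(8)
zt=np.r_[gx*np.sin(TH),-np.cos(TH)]
yt=np.cross(np.array([0,0,-1.]),-np.r_[gx,0]); xt=np.cross(yt,zt)
QT=Rt.from_matrix(np.c_[xt,yt,zt]).as_quat()
CO=-35*zt-11*xt   # corner = TCP + CO
def tcp(xc,y,h): return (np.array(g2w(xc,y,35+h))-CO).tolist()
def corner(p): c=np.array(p)+CO; return np.r_[w2g(c),c[2]-35]
def fg(n=3,dt=0.03):
    F=[]
    for i in range(n):
        f=status.get_obs()['ft_force'];F.append([-f[:2]@gx,-f[:2]@gy,f[2]])
        if i<n-1: manip.pause(dt)
    return np.mean(F,0)
E
python3 - <<'E'
from h import *
hand.grab(20)
manip.movep(tcp(-106,-3.2,75),QT)
manip.servo_line(tcp(-106,-3.2,17),speed=120)
manip.pause(0.2)
b=fg(6);np.save('b.npy',b)
o=status.get_obs();print(o['clock'],corner(o['eef_pos']),b)
manip.servo_line(tcp(-90,-3.2,17),speed=40)
print(fg(3)-b)
x=-90
while x<-82:
    x+=1;manip.servo_line(tcp(x,-3.2,17),speed=30);f=fg(2)-b;print(x,f.round(2))
    if f[0]>1.2: break
o=status.get_obs();print(o['clock'],corner(o['eef_pos']))
w=imaging.capture('wrist');save('w6',w['pixels'])
import pickle;pickle.dump(w,open('w6.pkl','wb'))
s=imaging.capture('scene');save('s6',cv2.resize(s['pixels'][80:250,210:370],(750,600),interpolation=cv2.INTER_CUBIC)[:600])
E
```

```text
18.2417 [-105.8432574    -3.12721457   17.34071636] [-0.03830891 -0.09294911  0.34255222]
[-0.02885514 -0.01052714 -0.04753468]
-89 [-0.69  0.18  0.43]
-88 [0.52 0.1  0.47]
-87 [-0.41  0.08 -0.13]
-86 [ 0.49 -0.05 -0.04]
-85 [ 0.49  0.04 -0.03]
-84 [ 0.99  0.39 -0.49]
-83 [ 0.73 -0.13 -0.2 ]
-82 [-0.21 -0.13 -0.53]
21.125 [-81.92383988  -3.17950152  17.00915023]
```

View pics/w6.png

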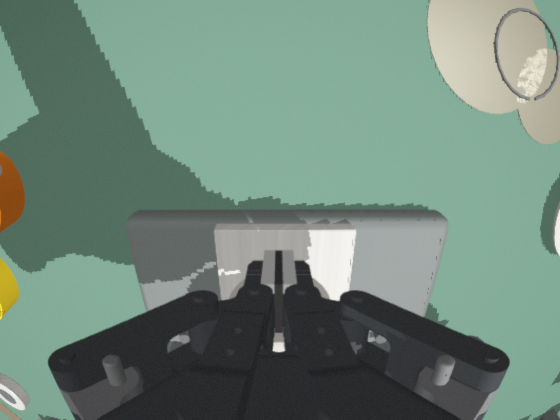

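View pics/s6.png

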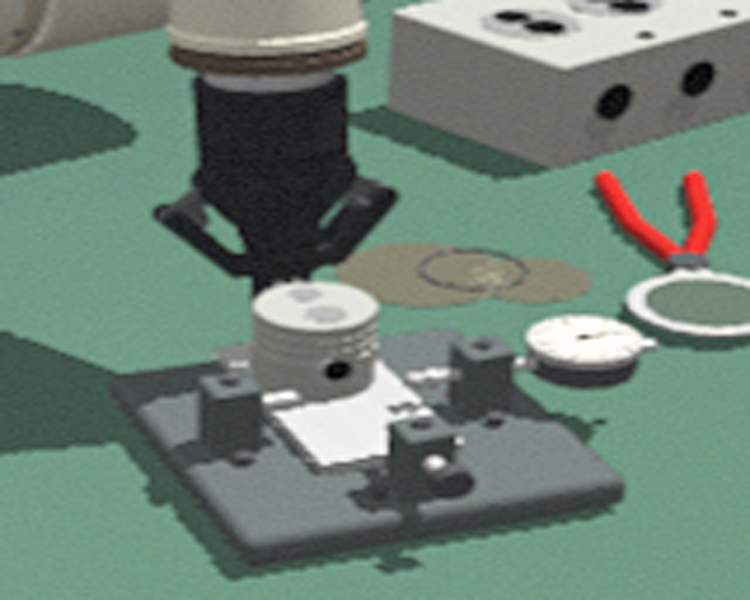

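The scene crop shows the piston upright at (315,340), still in front of the rests, with the fingers just behind it. I'll go on pushing, quickly up to the spindle and then in small steps.

Run:
```python
from h import *
b=np.load('b.npy')
manip.servo_line(tcp(-56,-3.2,17),speed=25)
print(status.get_obs()['clock'],(fg(3)-b).round(2))
x=-56.
while x<-31:
    x+=1;manip.servo_line(tcp(x,-3.2,17),speed=20);f=fg(2)-b
    o=status.get_obs();print(x,corner(o['eef_pos']).round(1),f.round(2))
    if f[0]>11 or abs(f[1])>8: print('STOP');break
print(o['clock'])
s=imaging.capture('scene');save('s7',cv2.resize(s['pixels'][80:250,210:370],(750,600),interpolation=cv2.INTER_CUBIC)[:600])
```

```text
22.4167 [ 0.52 -0.16 -0.9 ]
-55.0 [-55.   -3.2  17. ] [-0.3   0.63 -0.11]
-54.0 [-53.9  -3.2  17. ] [ 0.26  0.21 -0.39]
-53.0 [-53.   -3.2  17. ] [ 0.53  0.45 -0.41]
-52.0 [-52.   -3.2  17. ] [ 0.18  0.09 -0.61]
-51.0 [-50.9  -3.2  17. ] [ 1.02  0.23 -0.21]
-50.0 [-49.9  -3.2  17. ] [ 0.23 -0.18 -0.29]
-49.0 [-48.9  -3.2  17. ] [ 0.65  0.02 -0.3 ]
-48.0 [-48.   -3.2  17. ] [ 0.28  0.12 -0.53]
-47.0 [-47.   -3.2  17. ] [ 0.9  -0.42  0.57]
-46.0 [-46.   -3.2  17. ] [1.26 0.9  0.96]
-45.0 [-45.1  -3.2  16.9] [ 3.89 -0.57  1.94]
-44.0 [-44.   -3.2  17. ] [ 3.66 -0.58  0.71]
-43.0 [-42.9  -3.2  17. ] [ 2.61 -0.02  0.53]
-42.0 [-41.9  -3.2  17. ] [ 2.83 -0.65 -0.34]
-41.0 [-40.9  -3.2  17. ] [ 1.7  -0.95  0.51]
-40.0 [-39.9  -3.2  17. ] [ 3.05 -0.54  0.44]
-39.0 [-38.9  -3.2  17. ] [ 2.35 -0.37  0.2 ]
-38.0 [-37.8  -3.2  17. ] [ 1.35  0.13 -0.09]
-37.0 [-36.9  -3.2  17. ] [ 1.92 -1.    0.  ]
-36.0 [-35.9  -3.2  17. ] [ 1.67  0.21 -0.22]
-35.0 [-34.9  -3.2  17. ] [ 1.41 -0.47 -0.23]
-34.0 [-33.9  -3.2  17. ] [ 1.43 -0.44  0.05]
-33.0 [-32.9  -3.2  17. ] [ 1.32 -0.12  0.26]
-32.0 [-31.9  -3.2  17. ] [ 1.08 -0.71 -0.94]
-31.0 [-30.9  -3.2  17. ] [ 1.22 -0.05 -0.49]
29.5667
```

View pics/s7.png

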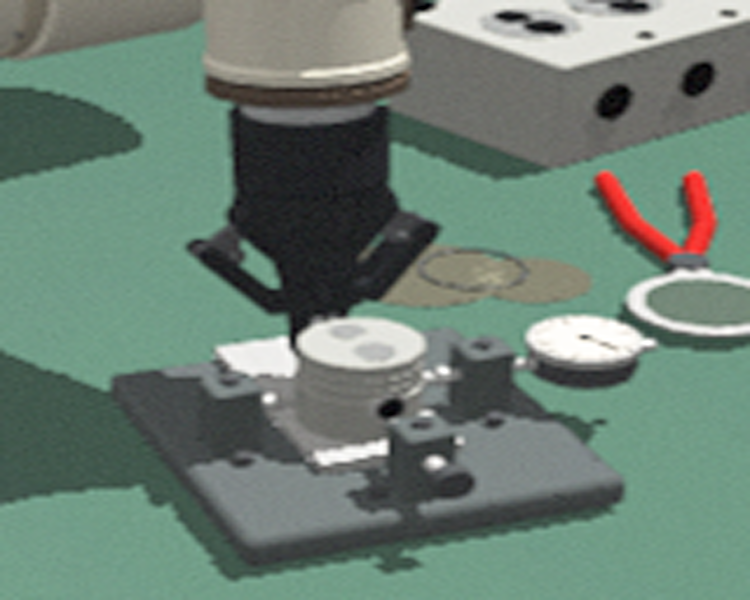

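The piston is now at about the spindle line, upright, with a push force of about 1.2 N. It met the spindle about where expected. I'll continue in finer steps to feel for the back rest.

Run:
```python
from h import *
b=np.load('b.npy');x=-31.;log=[]
while x<-15:
    x+=0.4;manip.servo_line(tcp(x,-3.2,17),speed=20);f=fg(2,0.02)-b
    log.append((round(x,1),f.round(2).tolist()))
    if f[0]>2.6: 
        g=fg(4,0.02)-b; log.append(('chk',g.round(2).tolist()))
        if g[0]>2.3: break
    if status.get_obs()['clock']>42: log.append('time');break
print(*log,sep='\n')
o=status.get_obs();print(o['clock'],corner(o['eef_pos']))
s=imaging.capture('scene');save('s8',cv2.resize(s['pixels'][80:250,210:370],(750,600),interpolation=cv2.INTER_CUBIC)[:600])
```

```text
(-30.6, [2.01, -0.13, 0.12])
(-30.2, [1.6, 0.29, 0.55])
(-29.8, [1.32, -0.02, 0.08])
(-29.4, [1.52, 0.36, 0.47])
(-29.0, [1.74, 0.79, 0.24])
(-28.6, [1.85, 0.17, -0.18])
(-28.2, [1.52, 0.94, 0.01])
(-27.8, [1.13, -0.11, 0.39])
(-27.4, [1.76, 0.33, 0.39])
(-27.0, [1.67, 0.05, 0.32])
(-26.6, [1.02, -0.25, 1.53])
(-26.2, [1.43, 0.48, 0.64])
(-25.8, [1.24, 0.69, 0.73])
(-25.4, [0.68, 0.32, 0.35])
(-25.0, [0.75, 0.69, -0.57])
(-24.6, [0.79, 0.56, 0.3])
(-24.2, [1.29, 0.11, -0.41])
(-23.8, [0.6, -0.15, 0.03])
(-23.4, [0.36, 0.56, 0.04])
(-23.0, [0.67, 0.04, -0.07])
(-22.6, [0.66, 0.45, 0.62])
(-22.2, [0.65, 0.54, -0.6])
(-21.8, [0.92, 0.2, 0.04])
(-21.4, [0.27, 0.07, -0.69])
(-21.0, [-0.03, 0.09, -0.72])
(-20.6, [0.66, 1.11, 0.07])
(-20.2, [1.56, 0.46, 0.23])
(-19.8, [5.03, 1.16, 1.29])
('chk', [5.23, 1.24, 1.37])
37.1333 [-19.99463522  -3.26408993  16.93149605]
```

View pics/s8.png

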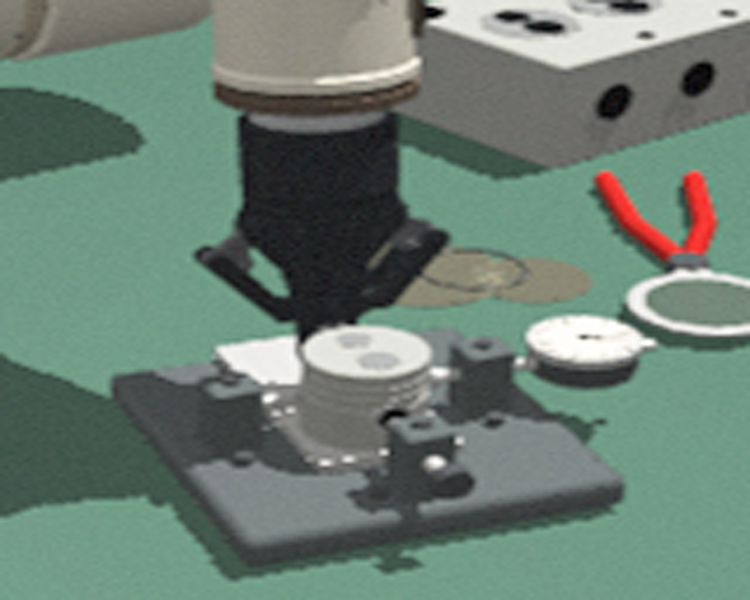

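The force rises sharply to about 5 N with the corner at -19.8, so the piston axis is about 11 mm past the line. That is the back rest. Now I'll back off straight and look.

Run:
```python
from h import *
import pickle
b=np.load('b.npy')
manip.servo_line(tcp(-23,-3.2,17),speed=10)
manip.servo_line(tcp(-60,-3.2,17),speed=100)
print((fg(2)-b).round(2))
manip.movep(tcp(-70,-3.2,90),q_of(GY+np.pi))
w=imaging.capture('wrist');save('w9',w['pixels']);pickle.dump(w,open('w9.pkl','wb'))
s=imaging.capture('scene');save('s9',cv2.resize(s['pixels'][80:250,210:370],(750,600),interpolation=cv2.INTER_CUBIC)[:600])
o=status.get_obs();print(o['clock'],o['eef_pos'])
```

```text
[-0.43 -0.12 -0.73]
38.7 [446.07007276 110.48769     87.90585529]
```

View pics/w9.png

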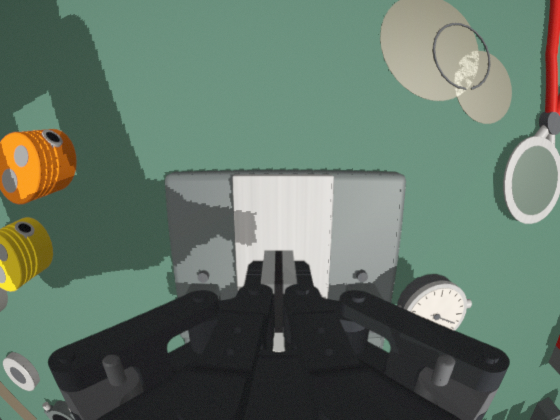

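View pics/s9.png

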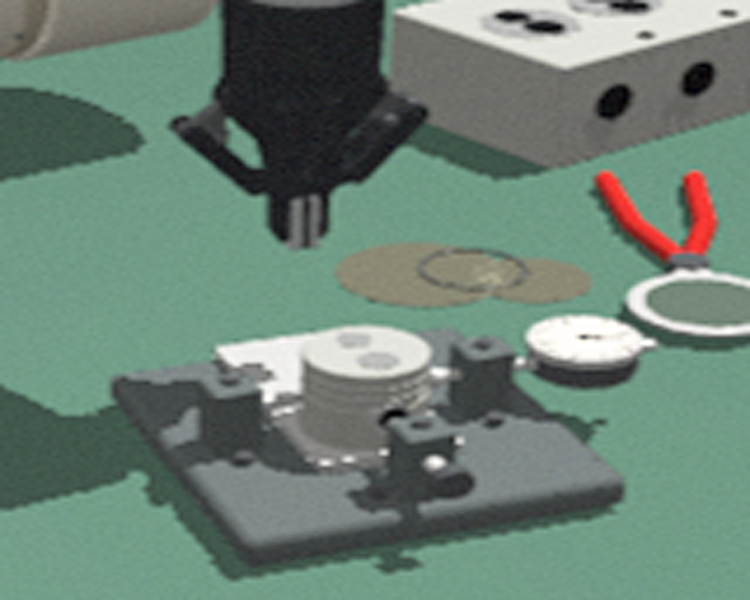

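The scene view shows the piston standing upright at (367,390), unchanged after release. I'll swing the arm aside for an unobstructed top view to check the seat and bore angle.

Run:
```python
from h import *
import pickle
manip.servo_line([446,110,190],speed=200)
manip.movej([1.173,0.15,1.437,0,1.554,-0.134])
t=imaging.capture('top');pickle.dump(t,open('t10.pkl','wb'))
s=imaging.capture('scene');pickle.dump(s,open('s10.pkl','wb'))
print(status.get_obs()['clock'])
a=cv2.resize(t['pixels'][185:285,220:320],(500,500),interpolation=cv2.INTER_CUBIC)
save('t10',a)
hsv=cv2.cvtColor(t['pixels'],cv2.COLOR_RGB2HSV).astype(int)
print(hsv[205:245:3,255:285:3,2])
```

```text
41.3917
[[138 140 141 137  83  80  83  50  69  70]
 [133 137 139 133 124 225 152  68 143 139]
 [242 246 216 116 176 171  84  68 137 134]
 [235 235 206 197 205 129 150 155 131 130]
 [232 225 221 208 183 223 231 119 132 128]
 [222 225 227 184 186 182 221 235 135 139]
 [224 222 228 186 186 186 222 219 110 158]
 [222 221 220 227 217 223 221 219 132  88]
 [223 222 222 222 224 221 221 222 129  74]
 [223 221 190 188 181 221 217 224 128  73]
 [218 221 192 188 179 221 221 196 127 129]
 [228 208 223 227 223 227 193 133 109  52]
 [227 231 231 221 222 247 125 242 138 146]
 [228 230 230 230 227 230 227 227  47 130]]
```

View pics/t10.png

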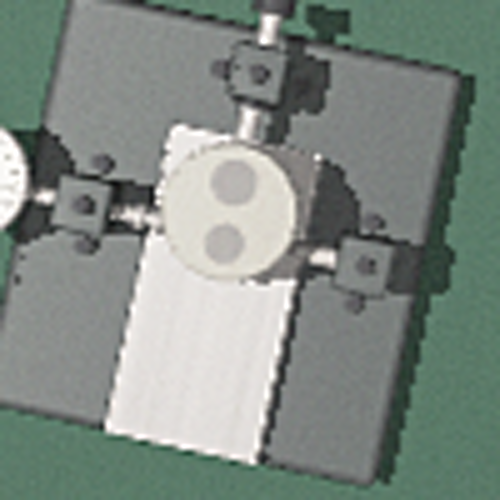

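Run:
```python
from h import *
import pickle
t=pickle.load(open('t10.pkl','rb'))
hsv=cv2.cvtColor(t['pixels'],cv2.COLOR_RGB2HSV).astype(int)
m=np.zeros(hsv.shape[:2],np.uint8);m[212:240,256:276]=1
m&=((hsv[...,2]>170)&(hsv[...,2]<203)).astype(np.uint8)
n,l,st,ce=cv2.connectedComponentsWithStats(m)
P=[onplane(t,*ce[i],91) for i in range(1,n) if st[i,4]>25]
print([(st[i,4],ce[i].round(1)) for i in range(1,n)])
P=np.array(P);d=P[0]-P[1];print(P.round(1),'bore deg',np.degrees(np.arctan2(d[1],d[0]))%180-180,'gauge',np.degrees(GY))
print('pockets g',[w2g(p).round(1) for p in P])
for u,v in [(220+232/5,185+211/5)]: print('crown centre',w2g(onplane(t,u,v,91)).round(1))
s=pickle.load(open('s10.pkl','rb'))
for u,v in [(210+353/750*160,80+341/600*170),(210+379/750*160,80+361/600*170)]: print('scene pk',w2g(onplane(s,u,v,91)).round(1))
```

```text
[(np.int32(5), array([263.6, 213.8])), (np.int32(2), array([266.5, 212. ])), (np.int32(2), array([270.5, 213. ])), (np.int32(2), array([258. , 215.5])), (np.int32(2), array([260. , 214.5])), (np.int32(1), array([271., 215.])), (np.int32(66), array([266.2, 221. ])), (np.int32(2), array([274.5, 217.5])), (np.int32(50), array([264.4, 233.4])), (np.int32(3), array([274., 237.])), (np.int32(1), array([271., 239.]))]
[[546.1  96.1  91. ]
 [518.4  99.3  91. ]] bore deg -6.754750249617558 gauge -10.600000000000001
pockets g [array([24.7,  0.8]), array([-3.1, -1. ])]
crown centre [11.4 -2.5]
scene pk [ 1.  -2.9]
scene pk [27.4 -0.6]
```

Run:
```python
from h import *
job_done(); print(status.get_obs()['clock'])
```

```text
the job is handed in; nothing more can be done
the job is handed in; nothing more can be done
```

The small piston is standing by itself, crown up, in the gauge and fully home as far as I could check. I handed the job in at about 41 s of the 56 s.

**Placing:** I gripped it across the bore and set it down at 55 mm before the spindle line. I then let go and pushed it in with the shut fingertips. It took about 4 N to pass the spindle. The push dropped to about 0.5 N, then rose sharply to about 5 N at the back rest, below the 7 N limit. I backed straight off.

**Last checks:**
- **Seat:** the axis is about 11 mm past the spindle line and 0 to 2.5 mm to the side-rest side of the middle. Geometry predicts about 1.4 mm.
- **Bore and stance:** the bore is about 4° off the gauge axis from the top view and about 5° from the scene view, against the 15° allowed. The piston is upright, and the arm is well clear.

**What went wrong or could not be checked:**
- **First grasp missed:** the fingers really end about 35 mm above the reported TCP, so they closed on the crown and pressed about 50 N at the wrist. The piston did not move. I measured the offset from depth and corrected for it.
- **Final contact forces:** I could not measure the forces on the three contacts after release. That they are all touching is inferred from the force readings and the pictures.
- **Other parts:** I did not measure them again, but no move came near them.

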